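# Find the parts case that rattles

## Robot

A 6-joint arm with a two-finger parallel gripper is mounted at the origin on the work surface. World frame = base frame: x ahead of the robot, y to its left, z up, the work surface at z = 0. Lengths are in m, angles in rad, forces in N, time in s.
With the tool pointing down it reaches from about 0.3 to 0.75 m from the base axis. Payload 8.5 kg.
Tool frame: the origin (TCP) lies on the centre line of the jaws, within the pads' length; the fingertips stand 14 mm ahead of it and the grasp point (between the pads) lies 5 mm behind it (ctrl.tips_ahead is the z of the fingertips in the tool frame, in m); z points along the fingers, y is the line along which they close (so a half turn about z gives the same grasp; the last joint's range is limited). The gripper opens to 88 mm and grips with 3 to 60 N. Pads are 18 mm wide; open, the fingers measure 123 mm over their backs; the gripper's body (75 mm by 187 mm) begins 45 mm behind the grasp point.
Start: joints at [-1.395, 0.381, 1.297, -0, 1.464, -0.215], TCP at [0.21, -0.509, 0.253] pointing down, gripper open.
Joint ranges: [-3.11, 3.11], [-0.89, 2.33], [0.22, 2.48], [-1.42, 4.56], [0.17, 2.85], [-2.88, 2.88]. Speed limits (rad/s): [2.39, 2.39, 3.14, 3.14, 3.14, 3.14].

## Interface

Orientations are given as a rotation vector (axis times angle).
In Python, from workcell import ctrl, camera, camera_model, order, search_frame gives the robot as it stands.
- The arm moves only by the tool jog_arm, never from a script. Its arguments are lists of equal length, an entry for each row: "rotation": the turn, a rotation vector about the tool's x, y, z in rad, a list of three; "travel": the shift along the tool's x, y, z in cm, a list of three; "jaw": the finger opening in cm, from 0 to 8.81. In form: {"rotation": [[rx, ry, rz], ...], "travel": [[x, y, z], ...], "jaw": [jaw, ...]}. A call has 1 to 12 rows; each row shifts and turns the commanded pose from where the row before left it, along the tool's axes as they then stand; what a row does not reach is not made up. A row lasts 1/8 s, in which the tool goes at most 62.5 mm and 10.7 degrees, less where a joint would pass 70% of its speed; a pose out of reach is approached as far as the arm can. A call with a gripper value outside its range is refused whole. The fingers move at their own pace and stop on an object; the grip force is fixed at half the most. Time passes only in rows, so rows that do not move let the fingers close. It gives the time, the measured TCP pose, the force, the opening and the grip force at its end, in the units of the state.
- ctrl.get_obs(): the state, without advancing time (a new reading comes with each control period).
- camera(name): name is "scene" or "top" or "wrist"; returns the picture (400x640x3 uint8, red, green, blue); there is no depth.
- camera_model(name): a dict with "fx", "fy", "cx", "cy" (pixels), "R" (3x3) and "t" (3): a world point X has camera coordinates R X + t; the wrist camera has in their place "mount" (4x4, takes a point from camera to tool coordinates, whose origin is the TCP and whose axes are the flange's). Camera axes: x right, y down, z forward; pixel columns grow to the right and rows downward; lengths in m; the calibration is good to about 2 mm. A picture is of the moment at which its call begins: read the wrist's pose just before it. camera_model takes no time and is no camera call.
- order.finish_job(): hands the job in; it is judged then, once.
Trained networks look in the newest picture that a camera, given by its name, has taken for a name from the list of things; names that differ only in an ending like _2 or _b are one class to them, and where a whole thing is asked for, a point or a joint stands for the part that bears it (a point fixed in the world has none). Each returns a list of dicts, best first, with "confidence" (0 to 1); they miss things now and then, are a little off and sometimes report something else, mostly with a low value. They report only what shows in the picture. A call takes as long as a camera call.
- search_frame(camera, name): "position" ([x, y, z] in m, in world coordinates, good to about 4 mm: the middle of the surface that is visible of it).
The state is a dict: "time_s": time; "q": joint angles; "joint_velocities": joint speeds; "joint_efforts": joint torques, N m; "tcp_pos": TCP position; "tcp_rot": TCP orientation; "force": force on the tool from outside, world axes, zero at the start; "moment": the same for the moment, N m; "finger_gap": finger opening in m; "finger_force": force on a finger pad.
Only numpy, scipy, OpenCV 4.12 (cv2) and the standard library are available. Lean on these libraries where they do the work, as an engineer would, in place of code of your own. Each camera call takes 0.05 s, during which the arm holds its last target. There are 200 camera calls.

## Task

One of the three sealed parts cases has a steel ball loose inside: lift and briskly shake each one to and fro in the air, first red, then yellow, then blue, to find out which one rattles. Stand the two quiet cases upright in the crate's two empty large cells, one per cell, and finish holding the rattling case in the gripper, upright and still, at least 12 cm above the middle of the handover mat, without letting go. A case may be set down on the bench meanwhile, but do not tip any right over; leave the dropper bottle in the crate standing, and the other things on the bench where they are.

Things in the scene. Friction and masses are not known exactly. Their poses are not given: they have to be found in the camera images.
- case_red: sealed opaque case, 100 mm along its x, 60 mm along its y, 84 mm tall, white with a red lid (top 26 mm), 265 to 360 g in all. Origin: centre of its underside; z up. Place and contents change every time. Any one of the three cases may be the one that rattles; weight does not tell
- case_yellow: sealed opaque case, 100 mm along its x, 60 mm along its y, 84 mm tall, white with a yellow lid (top 26 mm), 265 to 360 g in all. Origin: centre of its underside; z up. Place and contents change every time. The rattling case, whichever it is, holds a loose 147 g steel ball of 33 mm: it rolls up to 29 mm either way along x (9 along y), knocks on the ends and shifts the weight
- case_blue: sealed opaque case, 100 mm along its x, 60 mm along its y, 84 mm tall, white with a blue lid (top 26 mm), 265 to 360 g in all. Origin: centre of its underside; z up. Place and contents change every time. In the two quiet cases the contents (147 g) stay fast in the middle
- crate: clear plastic crate, fixed to the bench, 84 x 292 x 36 mm high, walls and floor 4 mm, with three cells in a row along its own y: two large ones (76 mm along x, 116 mm along y inside) and a narrow one (44 mm along y). Origin: centre of its underside
- cell0 (a point): centre of the floor of the large end cell on the crate's +y side, empty; 4 mm above the bench, axes as the crate's
- cell1 (a point): centre of the floor of the large middle cell, empty
- cell2 (a point): centre of the floor of the narrow end cell on the crate's -y side; an amber dropper bottle stands in it
- mat: square handover mat lying flat, fixed, 110 x 110 x 3 mm, black with a blue field. Origin: centre of its underside
- dropper_in_crate: amber glass dropper bottle with a red rubber bulb, 32 mm diameter, 94 mm tall, standing loose in cell2. Origin: centre of its underside; z up
- dropper: the same kind of dropper bottle, standing on the bench; bystander. Origin: centre of its underside
- slide_box: grey microscope slide box, 85 x 60 x 32 mm; bystander. Origin: centre of its underside
- objective: steel microscope objective standing on its wide end, 32 mm diameter, 48 mm tall; bystander. Origin: centre of its underside
- screwdriver: screwdriver lying on the bench, 160 mm long; bystander. Origin: on the bench below its middle

How it is judged:
On the way, in this order (a step that is already met when the one before it is completed fails the run):
1. the red case is lifted and swung briskly (height (world z) of case_red above 0.03 m and (linear speed of case_red above 0.2 m/s or angular speed of case_red above 1.8 rad/s)).
2. the red case comes to a stop or turns back, still in the air (height (world z) of case_red above 0.03 m and linear speed of case_red below 0.1 m/s and angular speed of case_red below 0.9 rad/s).
3. the red case is swung briskly again: it has been shaken (all of step 1).
4. the yellow case is lifted and swung briskly (height (world z) of case_yellow above 0.03 m and (linear speed of case_yellow above 0.2 m/s or angular speed of case_yellow above 1.8 rad/s)).
5. the yellow case comes to a stop or turns back, still in the air (height (world z) of case_yellow above 0.03 m and linear speed of case_yellow below 0.1 m/s and angular speed of case_yellow below 0.9 rad/s).
6. the yellow case is swung briskly again: it has been shaken (all of step 4).
7. the blue case is lifted and swung briskly (height (world z) of case_blue above 0.03 m and (linear speed of case_blue above 0.2 m/s or angular speed of case_blue above 1.8 rad/s)).
8. the blue case comes to a stop or turns back, still in the air (height (world z) of case_blue above 0.03 m and linear speed of case_blue below 0.1 m/s and angular speed of case_blue below 0.9 rad/s).
9. the blue case is swung briskly again: it has been shaken (all of step 7).
At the end, for the whole second after the job is handed in: Rattling case gripped and still, underside over 100 mm above the bench, within 50 mm of the mat's centre from above, tilted under 0.2 rad; the quiet two stand (within 0.1 rad) on the floors of cell0 and cell1, one each, let go; the dropper bottle still stands in cell2 (((horizontal distance between case_red and cell0 below 0.018 m and z of case_red in the frame of cell0 between -0.005 and 0.006 m and angle between case_red's own z axis and vertical below 0.1 rad and contact force between case_red and the fingers below 0.1 N and linear speed of case_red below 0.02 m/s) or (horizontal distance between case_yellow and cell0 below 0.018 m and z of case_yellow in the frame of cell0 between -0.005 and 0.006 m and angle between case_yellow's own z axis and vertical below 0.1 rad and contact force between case_yellow and the fingers below 0.1 N and linear speed of case_yellow below 0.02 m/s) or (horizontal distance between case_blue and cell0 below 0.018 m and z of case_blue in the frame of cell0 between -0.005 and 0.006 m and angle between case_blue's own z axis and vertical below 0.1 rad and contact force between case_blue and the fingers below 0.1 N and linear speed of case_blue below 0.02 m/s)) and ((horizontal distance between case_red and cell1 below 0.018 m and z of case_red in the frame of cell1 between -0.005 and 0.006 m and angle between case_red's own z axis and vertical below 0.1 rad and contact force between case_red and the fingers below 0.1 N and linear speed of case_red below 0.02 m/s) or (horizontal distance between case_yellow and cell1 below 0.018 m and z of case_yellow in the frame of cell1 between -0.005 and 0.006 m and angle between case_yellow's own z axis and vertical below 0.1 rad and contact force between case_yellow and the fingers below 0.1 N and linear speed of case_yellow below 0.02 m/s) or (horizontal distance between case_blue and cell1 below 0.018 m and z of case_blue in the frame of cell1 between -0.005 and 0.006 m and angle between case_blue's own z axis and vertical below 0.1 rad and contact force between case_blue and the fingers below 0.1 N and linear speed of case_blue below 0.02 m/s)) and ((distance between loose_ball and case_red below 0.09 m and contact force between case_red and the fingers above 1 N and height (world z) of case_red above 0.1 m and horizontal distance between case_red and mat below 0.05 m and angle between case_red's own z axis and vertical below 0.2 rad and linear speed of case_red below 0.03 m/s) or (distance between loose_ball and case_yellow below 0.09 m and contact force between case_yellow and the fingers above 1 N and height (world z) of case_yellow above 0.1 m and horizontal distance between case_yellow and mat below 0.05 m and angle between case_yellow's own z axis and vertical below 0.2 rad and linear speed of case_yellow below 0.03 m/s) or (distance between loose_ball and case_blue below 0.09 m and contact force between case_blue and the fingers above 1 N and height (world z) of case_blue above 0.1 m and horizontal distance between case_blue and mat below 0.05 m and angle between case_blue's own z axis and vertical below 0.2 rad and linear speed of case_blue below 0.03 m/s)) and angle between dropper_in_crate's own z axis and vertical below 0.15 rad and horizontal distance between dropper_in_crate and cell2 below 0.035 m); the arm keeps its last pose, push and grip.
It fails at once if a bystander on the bench (dropper, slide box, objective, screwdriver) is pushed more than 30 mm from its place (distance of any of dropper, slide_box, objective, screwdriver from where it was at the start of the episode above 0.03 m).
It fails at once if the dropper bottle in the crate is lifted out or tipped over (angle between dropper_in_crate's own z axis and vertical above 0.6 rad or z of dropper_in_crate in the frame of cell2 above 0.03 m).
It fails at once if a case is tipped right over (more than 75 degrees) (angle between any of case_red, case_yellow, case_blue's own z axis and vertical above 1.31 rad).
It also fails if it takes over 72 s, if anything falls off the work surface, if the arm or the gripper's body presses on something with over 40 N, if the wrist force passes 120 N, or if a joint passes its speed limit or range.

## Working session

There is one attempt and no reset: what is moved stays moved. The work goes in short steps, Python scripts to look and compute and a tool call to move; the robot and the scene stay as the last step left them, time stands still between calls to the robot, and variables do not carry over. Pictures are saved under pics/ and viewed, at most 10 in all, crops included, and the job is handed in when it is done.

Besides the shell and the picture viewer there is one more tool, called after ">>>" by a JSON object that holds its "fn" and its "kwargs". jog_arm: Moves the arm, as the interface text tells. Its arguments: {"type":"object","properties":{"rotation":{"type":"array","items":{"type":"array","items":{"type":"number"}}},"travel":{"type":"array","items":{"type":"array","items":{"type":"number"}}},"jaw":{"type":"array","items":{"type":"number"}}},"required":["rotation","travel","jaw"]}

```bash
mkdir -p pics; ls; python3 - <<'E'
from workcell import ctrl, camera, camera_model, order, search_frame
import cv2, numpy as np
np.set_printoptions(precision=4,suppress=True)
o=ctrl.get_obs(); print({k:np.round(v,3).tolist() for k,v in o.items()})
for c in ("top","scene"):
    im=camera(c); cv2.imwrite(f"pics/{c}0.png",im[:,:,::-1])
    m=camera_model(c); print(c,m["fx"],m["cx"],m["cy"],m["R"],m["t"])
    for n in ["case_red","case_yellow","case_blue","crate","mat","dropper","slide_box","objective","screwdriver"]:
        print(n,[(np.round(d["position"],3).tolist(),round(d["confidence"],2)) for d in search_frame(c,n)[:3]])
print(ctrl.get_obs()["time_s"],ctrl.tips_ahead)
print(camera_model("wrist"))
E
```

```text
pics
{'time_s': 0.0, 'q': [-1.395, 0.381, 1.298, -0.0, 1.464, -0.215], 'joint_velocities': [0.001, 0.001, 0.001, -0.001, 0.001, -0.001], 'joint_efforts': [0.0, -43.793, -22.456, 0.071, 0.035, -0.0], 'tcp_pos': [0.209, -0.508, 0.252], 'tcp_rot': [-3.08, -0.61, -0.0], 'force': [0.19, 0.923, -0.487], 'moment': [0.017, -0.004, -0.019], 'finger_force': 0.0, 'finger_gap': 0.088}
top 399.8343145751365 329.1976180158632 196.9410338692264 [[ 0.0794 -0.9968  0.    ]
 [-0.9736 -0.0776 -0.2146]
 [ 0.2139  0.017  -0.9767]] [-0.0747  0.6129  0.9994]
case_red [([0.453, -0.306, 0.084], 0.82)]
case_yellow [([0.569, -0.142, 0.084], 0.61), ([0.472, 0.28, 0.002], 0.47)]
case_blue [([0.48, -0.004, 0.078], 0.78)]
crate [([0.474, 0.282, 0.001], 0.9)]
mat [([0.634, 0.029, 0.004], 0.61)]
dropper []
slide_box [([0.766, -0.034, 0.03], 0.76), ([0.455, -0.305, 0.085], 0.24)]
objective [([0.665, 0.258, 0.036], 0.56)]
screwdriver []
scene 396.34901027749794 313.5265213524571 194.25243741643584 [[-0.6732  0.7394 -0.0054]
 [ 0.4743  0.4262 -0.7704]
 [-0.5673 -0.5212 -0.6376]] [ 0.4101 -0.2367  1.4664]
case_red [([0.466, -0.287, 0.056], 0.57)]
case_yellow [([0.601, -0.122, 0.066], 0.57)]
case_blue [([0.503, 0.018, 0.063], 0.84)]
crate [([0.459, 0.299, 0.015], 0.82)]
mat [([0.642, 0.036, 0.001], 0.81)]
dropper [([0.508, 0.019, 0.062], 0.58), ([0.698, -0.304, 0.039], 0.51)]
slide_box [([0.782, -0.027, 0.035], 0.82)]
objective [([0.671, 0.265, 0.028], 0.76)]
screwdriver [([0.65, -0.46, 0.015], 0.47)]
1.0 0.014
{'fx': 356.84137203912337, 'fy': 356.84137203912337, 'cx': 316.25555960228263, 'cy': 194.12449061749905, 'mount': array([[ 0.0001, -0.9617, -0.274 ,  0.0692],
       [ 1.    , -0.0002,  0.0009,  0.0017],
       [-0.0009, -0.274 ,  0.9617, -0.1315],
       [ 0.    ,  0.    ,  0.    ,  1.    ]])}
```

View pics/top0.png

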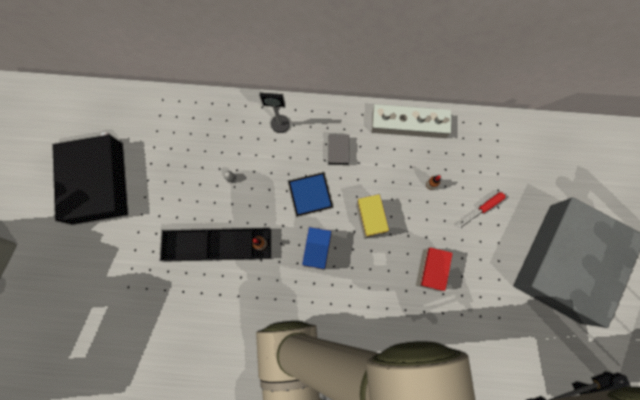

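View pics/scene0.png

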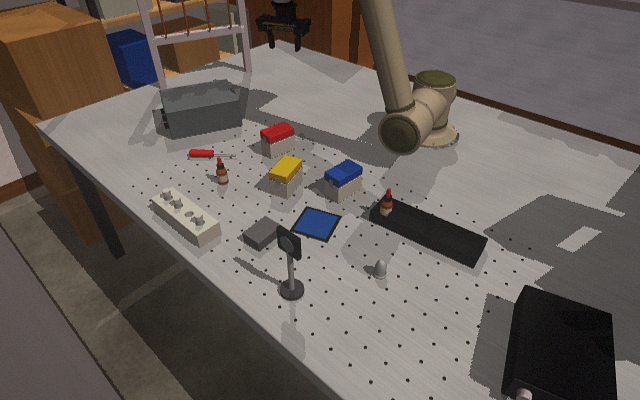

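The top view shows red at pixel (437,269), yellow (373,216), blue (318,248), the mat (311,194) and the crate (215,244) with the bottle at its right end (259,243). The scene view agrees with this. Next I measure lid outlines.

```bash
cat > h.py <<'E'
import numpy as np, cv2
from scipy.spatial.transform import Rotation as Ro
from workcell import ctrl, camera, camera_model, order, search_frame
np.set_printoptions(precision=4,suppress=True)
def model(c):
    m=camera_model(c)
    if c=="wrist":
        o=ctrl.get_obs(); T=np.eye(4); T[:3,:3]=Ro.from_rotvec(o["tcp_rot"]).as_matrix(); T[:3,3]=o["tcp_pos"]
        W=T@m["mount"]; R=W[:3,:3].T; return m,R,-R@W[:3,3]
    return m,np.array(m["R"]),np.array(m["t"])
def back(mod,uv,z):
    m,R,t=mod; uv=np.atleast_2d(uv).astype(float)
    d=np.c_[(uv[:,0]-m["cx"])/m["fx"],(uv[:,1]-m["cy"])/m["fy"],np.ones(len(uv))]@R
    C=-R.T@t; return C+d*((z-C[2])/d[:,2])[:,None]
def mask(im,col):
    h=cv2.cvtColor(im,cv2.COLOR_RGB2HSV); H,S,V=h[...,0].astype(int),h[...,1],h[...,2]
    hue={"red":(H<8)|(H>172),"yellow":(H>18)&(H<35),"blue":(H>100)&(H<130)}[col]
    return (hue&(S>110)&(V>40)).astype(np.uint8)
def blobs(im,col,mn=150):
    n,l,s,c=cv2.connectedComponentsWithStats(mask(im,col))
    return [np.argwhere(l==i)[:,::-1] for i in range(1,n) if s[i,4]>mn]
def rect(P):  # centre, long, short, yaw of long side
    (c,s,a)=cv2.minAreaRect((P[:,:2]*1000).astype(np.float32)); a=np.radians(a)
    if s[0]<s[1]: s=s[::-1]; a+=np.pi/2
    return np.array(c)/1000,np.array(s),(a+np.pi/2)%np.pi-np.pi/2
def tcp():
    o=ctrl.get_obs(); return o["tcp_pos"],Ro.from_rotvec(o["tcp_rot"])
def plan(p,yaw): # deltas in tool frame to reach p with tool down and tool y closing along yaw
    P,R=tcp(); y=np.array([np.cos(yaw),np.sin(yaw),0]); z=np.array([0,0,-1.]); best=None
    for s in (1,-1):
        T=Ro.from_matrix(np.c_[np.cross(s*y,z),s*y,z]); d=(R.inv()*T).as_rotvec()
        if best is None or np.linalg.norm(d)<np.linalg.norm(best[0]): best=(d,T)
    d,T=best
    print("rot",d,"travel cm: old axes",R.inv().apply(p-P)*100,"new axes",T.inv().apply(p-P)*100)
E
python3 - <<'E'
from h import *
im=camera("top"); m=model("top")
for c in ("red","yellow","blue"):
    for b in blobs(im,c):
        z=0.003 if (c=="blue" and b[:,1].mean()<215) else 0.084
        print(c,len(b),b.mean(0),*rect(back(m,b,z)))
g=cv2.cvtColor(im,cv2.COLOR_RGB2GRAY)[215:275,140:290]
n,l,s,_=cv2.connectedComponentsWithStats((g<60).astype(np.uint8))
i=1+s[1:,4].argmax(); b=np.argwhere(l==i)[:,::-1]+[140,215]; print("crate",s[i])
for z in (0,.02,.036): print(*rect(back(m,b,z)))
E
```

```text
red 233 [492.2704 201.7425] [ 0.634  -0.4519] [77.7594 22.2021] -0.889008978239199
red 1003 [436.4357 268.8245] [ 0.4505 -0.3105] [100.4055  63.4781] -0.16891591898629255
yellow 890 [372.6202 215.1326] [ 0.5747 -0.1421] [100.1119  61.3102] 0.3022411867171977
blue 1163 [309.9828 193.816 ] [0.6358 0.0304] [98.5841 98.1312] -1.237347652502419
blue 849 [316.5194 247.6525] [ 0.479  -0.0045] [96.2914 57.3934] -0.10042500838774338
crate [  21   13  110   33 3247]
[0.4725 0.2776] [301.0022  85.444 ] -1.467325186429942
[0.471  0.2718] [295.5671  83.9012] -1.4673246870872374
[0.4698 0.2671] [291.2191  82.667 ] -1.4673247370215083
```

```bash
python3 - <<'E'
from h import *
print(tcp()[0]); plan(np.array([.4505,-.312,.055]),-.169+np.pi/2)
E
```

```text
[ 0.2095 -0.5085  0.2527]
rot [-0.     -0.      0.5598] travel cm: old axes [29.7681 -8.99   19.7744] new axes [ 20.4514 -23.4249  19.7738]
```

>>> {"fn": "jog_arm", "kwargs": {"rotation": [[0,0,0.14],[0,0,0.14],[0,0,0.14],[0,0,0.14],[0,0,0],[0,0,0],[0,0,0],[0,0,0],[0,0,0],[0,0,0],[0,0,0],[0,0,0]], "travel": [[0,0,1],[0,0,1],[0,0,1],[0,0,1],[3.4,-3.9,1],[3.4,-3.9,1],[3.4,-3.9,1],[3.4,-3.9,1],[3.4,-3.9,0],[3.4,-3.9,0],[0,0,0],[0,0,0]], "jaw": [8.8,8.8,8.8,8.8,8.8,8.8,8.8,8.8,8.8,8.8,8.8,8.8]}}

```text
time_s: 2.55
tcp_pos: [0.4497, -0.3125, 0.1727]
tcp_rot: [3.13, -0.265, -0.0]
force: [0.2, -0.4, -0.5]
finger_gap: 0.0882
finger_force: 0.0
```

```bash
python3 - <<'E'
from h import *
im=camera("wrist"); m=model("wrist"); cv2.imwrite("pics/w1.png",im[:,:,::-1])
for b in blobs(im,"red",600): print(len(b),b.min(0),b.max(0),*rect(back(m,b,.084)))
plan(np.array([.4505,-.312,.055]),-.169+np.pi/2)
E
```

```text
13565 [268 123] [363 272] [ 0.4515 -0.3152] [100.3368  59.7598] -0.1728054657583531
rot [ 0.0002  0.0002 -0.001 ] travel cm: old axes [ 0.0954 -0.1032 11.7735] new axes [ 0.0929 -0.101  11.7735]
```

View pics/w1.png

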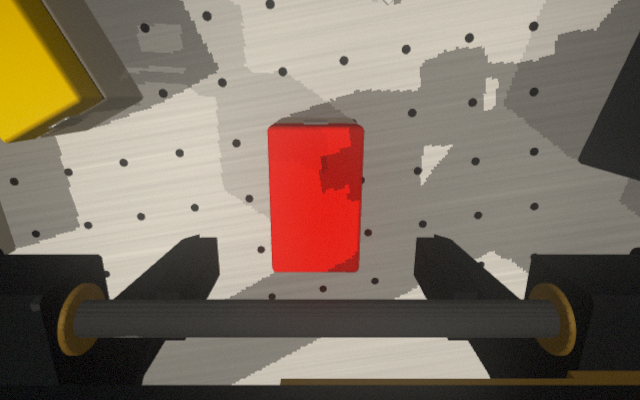

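The wrist view shows the red lid at columns 268–363 and rows 123–272, centred between the fingers and 3 mm from the target. I descend and grip.

>>> {"fn": "jog_arm", "kwargs": {"rotation": [[0,0,0],[0,0,0],[0,0,0],[0,0,0],[0,0,0],[0,0,0],[0,0,0],[0,0,0],[0,0,0],[0,0,0]], "travel": [[0.2,0.2,3.5],[0,0,4],[0,0,3.3],[0,0,1],[0,0,0],[0,0,0],[0,0,0],[0,0,0],[0,0,0],[0,0,0]], "jaw": [8.8,8.8,8.8,8.8,8.8,5,5,5,5,5]}}

```text
time_s: 3.85
tcp_pos: [0.4518, -0.3143, 0.0553]
tcp_rot: [-3.13, 0.265, -0.001]
force: [-0.9, 2.5, 6.2]
finger_gap: 0.06
finger_force: 30.0
```

>>> {"fn": "jog_arm", "kwargs": {"rotation": [[0,0,0],[0,0,0],[0,0,0],[0,0,0],[0,0,0],[0,0,0],[0,0,0],[0,0,0],[0,0,0],[0,0,0],[0,0,0],[0,0,0]], "travel": [[0,0,-4],[0,0,-4],[0,0,-4],[0,0,0],[4.5,0,0],[4.5,0,0],[0,0,0],[0,0,0],[-4.5,0,0],[-4.5,0,0],[0,0,0],[0,0,0]], "jaw": [5,5,5,5,5,5,5,5,5,5,5,5]}}

```text
time_s: 5.35
tcp_pos: [0.4514, -0.3147, 0.1748]
tcp_rot: [3.13, -0.267, 0.001]
force: [0.2, -0.0, -3.8]
finger_gap: 0.0597
finger_force: 30.0
```

>>> {"fn": "jog_arm", "kwargs": {"rotation": [[0,0.15,0],[0,0.15,0],[0,0,0],[0,0,0],[0,0,0],[0,-0.15,0],[0,-0.15,0],[0,0,0],[0,0,0],[0,0,0],[0,0,0]], "travel": [[0,0,0],[0,0,0],[0,0,0],[0,0,0],[0,0,0],[0,0,0],[0,0,0],[0,0,0],[0,0,0],[0,0,0],[0,0,0]], "jaw": [5,5,5,5,5,5,5,5,5,5,5]}}

```text
time_s: 6.72
tcp_pos: [0.4512, -0.3146, 0.1749]
tcp_rot: [3.13, -0.266, 0.001]
force: [0.5, -0.6, -3.8]
finger_gap: 0.0599
finger_force: 30.0
```

```bash
cat > mom.py <<'E'
from h import *
F=[];M=[]
for i in range(6):
    camera("wrist"); o=ctrl.get_obs(); R=Ro.from_rotvec(o["tcp_rot"]).inv()
    F.append(R.apply(o["force"])); M.append(R.apply(o["moment"]))
print("F",np.mean(F,0),np.std(F,0),"M",np.mean(M,0),np.std(M,0),o["time_s"],o["tcp_pos"])
E
python3 mom.py
```

```text
F [-0.0379  0.245   3.1972] [0.4434 0.5903 0.4737] M [ 0.028  -0.0039  0.0103] [0.0264 0.0221 0.0171] 7.025 [ 0.4516 -0.3146  0.1748]
```

>>> {"fn": "jog_arm", "kwargs": {"rotation": [[0,-0.15,0],[0,-0.15,0],[0,0,0],[0,0,0],[0,0,0],[0,0.15,0],[0,0.15,0],[0,0,0],[0,0,0],[0,0,0],[0,0,0]], "travel": [[0,0,0],[0,0,0],[0,0,0],[0,0,0],[0,0,0],[0,0,0],[0,0,0],[0,0,0],[0,0,0],[0,0,0],[0,0,0]], "jaw": [5,5,5,5,5,5,5,5,5,5,5]}}

```text
time_s: 8.4
tcp_pos: [0.452, -0.3145, 0.1745]
tcp_rot: [-3.13, 0.265, 0.001]
force: [0.4, 0.8, -3.6]
finger_gap: 0.0597
finger_force: 30.0
```

```bash
python3 mom.py
```

```text
F [ 0.1417 -0.363   3.604 ] [0.616  0.3795 0.5225] M [ 0.0345 -0.0182  0.0023] [0.0311 0.0308 0.0302] 8.7 [ 0.4517 -0.3145  0.1747]
```

```bash
python3 - <<'E'
from h import *
print(ctrl.get_obs()["q"]); plan(np.array([.461,.3506,.175]),.1035)
E
```

```text
[-0.8233  0.4501  1.4237 -0.0001  1.2681  0.9166]
rot [0.0001 0.0002 1.2982] travel cm: old axes [-10.2766 -65.7176  -0.0251] new axes [-66.0575  -7.7988  -0.0314]
```

>>> {"fn": "jog_arm", "kwargs": {"rotation": [[0,0,-0.17],[0,0,-0.17],[0,0,-0.17],[0,0,-0.17],[0,0,-0.17],[0,0,-0.17],[0,0,-0.17],[0,0,-0.17],[0,0,-0.17],[0,0,-0.17],[0,0,-0.143]], "travel": [[0,0,0],[0,0,0],[0,0,0],[0,0,0],[0,0,0],[0,0,0],[0,0,0],[0,0,0],[0,0,0],[0,0,0],[0,0,0]], "jaw": [5,5,5,5,5,5,5,5,5,5,5]}}

```text
time_s: 10.07
tcp_pos: [0.4516, -0.3145, 0.1748]
tcp_rot: [-2.098, -2.338, 0.0]
force: [-1.0, 0.5, -2.7]
finger_gap: 0.0597
finger_force: 30.0
```

>>> {"fn": "jog_arm", "kwargs": {"rotation": [[0,0,0],[0,0,0],[0,0,0],[0,0,0],[0,0,0],[0,0,0],[0,0,0],[0,0,0],[0,0,0],[0,0,0],[0,0,0]], "travel": [[5.2,0.6,0],[5.2,0.6,0],[5.2,0.6,0],[5.2,0.6,0],[5.2,0.6,0],[5.2,0.6,0],[5.2,0.6,0],[5.2,0.6,0],[5.2,0.6,0],[5.2,0.6,0],[0,0,0]], "jaw": [5,5,5,5,5,5,5,5,5,5,5]}}

```text
time_s: 11.45
tcp_pos: [0.4574, 0.2117, 0.1747]
tcp_rot: [-2.099, -2.338, -0.001]
force: [0.2, -1.3, -3.9]
finger_gap: 0.0598
finger_force: 30.0
```

```bash
python3 - <<'E'
from h import *
im=camera("wrist"); m=model("wrist"); cv2.imwrite("pics/w2.png",im[:,:,::-1])
plan(np.array([.461,.3506,.175]),.1035)
# expected rim corners + inner edges in the picture
C=np.array([.470,.267]);a=.1035;X=np.array([np.cos(a),np.sin(a)]);Y=np.array([-np.sin(a),np.cos(a)])
for n,x,y in (("c++",42,146),("c-+",-42,146),("wall01+",42,24),("wall01-",-42,24)):
    w=np.r_[C+X*x/1000+Y*y/1000,.036]; c=m[1]@w+m[2]; print(n,c[0]/c[2]*m[0]["fx"]+m[0]["cx"],c[1]/c[2]*m[0]["fy"]+m[0]["cy"])
E
```

```text
rot [-0.      0.0002  0.0025] travel cm: old axes [13.9379  1.8315 -0.0349] new axes [13.9424  1.7971 -0.0321]
c++ 414.4507259637293 -128.51082832469464
c-+ 280.1752695405791 -128.89913422249666
wall01+ 401.2062163557906 76.63524656068401
wall01- 284.45801746943596 76.32697610196037
```

View pics/w2.png

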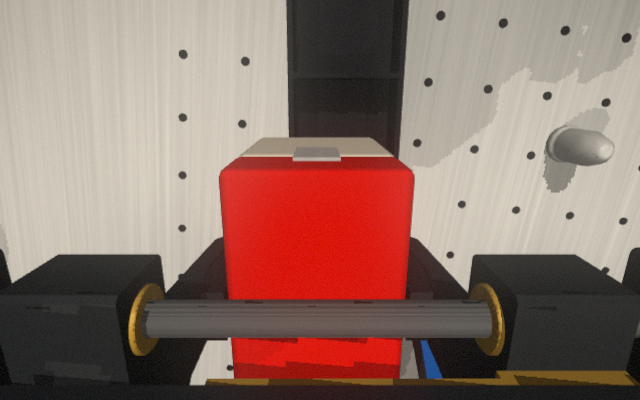

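The wrist view shows the crate's outer edges at columns 289 and 402 on row 76, against a predicted 284 and 401. The divider is at row 77, as predicted. That is a 1–2 mm shift towards +x, so I continue.

>>> {"fn": "jog_arm", "kwargs": {"rotation": [[0,0,0],[0,0,0],[0,0,0],[0,0,0],[0,0,0],[0,0,0],[0,0,0],[0,0,0],[0,0,0]], "travel": [[4.6,0.7,0],[4.6,0.6,0],[4.7,0.7,0],[0,0,0],[0,0,4],[0,0,4],[0,0,2],[0,0,1],[0,0,0]], "jaw": [5,5,5,5,5,5,5,5,5]}}

```text
time_s: 12.62
tcp_pos: [0.4644, 0.3497, 0.0667]
tcp_rot: [-2.106, -2.33, -0.008]
force: [-3.3, 10.0, 7.6]
finger_gap: 0.0597
finger_force: 30.0
```

>>> {"fn": "jog_arm", "kwargs": {"rotation": [[0,0,0],[0,0,0],[0,0,0]], "travel": [[0.2,0,-0.5],[0.2,0,0],[0,0,0]], "jaw": [5,5,5]}}

```text
time_s: 13.0
tcp_pos: [0.4632, 0.3526, 0.0695]
tcp_rot: [2.105, 2.332, -0.001]
force: [0.6, -0.4, -3.3]
finger_gap: 0.0599
finger_force: 30.0
```

```bash
python3 - <<'E'
from h import *
for c in("wrist","top","scene"): im=camera(c); cv2.imwrite(f"pics/{c}3.png",im[:,:,::-1])
a=cv2.imread("pics/wrist3.png"); b=cv2.imread("pics/top3.png")[200:290,140:300]; d=cv2.imread("pics/scene3.png")[150:270,360:520]
b=cv2.resize(b,(400,225)); d=cv2.resize(d,(320,240)); 
o=np.zeros((590,720,3),np.uint8); o[:350,:560]=cv2.resize(a,(560,350)); o[350:575,:400]=b; o[350:590,400:720]=d; cv2.imwrite("pics/m3.png",o)
o=ctrl.get_obs(); print(o["force"],o["tcp_pos"])
E
```

```text
[-0.2894 -0.8754 -3.6744] [0.4631 0.3529 0.0695]
```

View pics/m3.png

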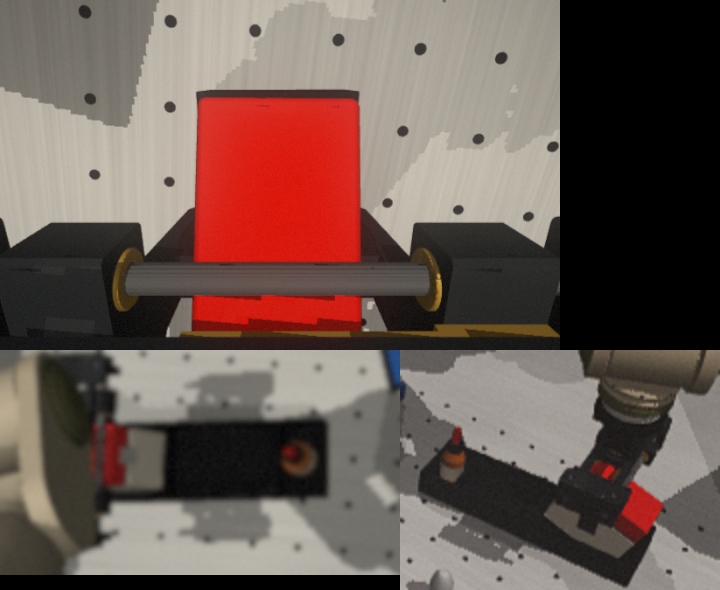

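The composite shows the red case pitched in the grip. Its far lid edge has moved from row about 165 to about 112, roughly 0.33 rad with the +y end down. Its −y edge must have landed on the divider, so the crate sits about 5 mm further +y than I measured. I raise it, level it and measure again.

>>> {"fn": "jog_arm", "kwargs": {"rotation": [[0,0,0],[0,0,0],[0,0.16,0],[0,0.16,0],[0,0,0],[0,0,0]], "travel": [[0,0,-4],[0,0,-4],[0,0,0],[0,0,0],[0,0,0],[0,0,0]], "jaw": [5,5,5,5,5,5]}}

```text
time_s: 13.9
tcp_pos: [0.4631, 0.3532, 0.1497]
tcp_rot: [-1.935, -2.146, -0.309]
force: [-0.0, -0.2, -3.5]
finger_gap: 0.0595
finger_force: 30.0
```

```bash
cat > lid.py <<'E'
import sys
from h import *
from scipy.optimize import minimize
def lidpose(im,col):
    """case pose in the tool's xz-plane (x offset mm, tilt about tool y, lid height) from the lid's side edges and far corners"""
    M=mask(im,col); rows=[r for r in range(60,290,4) if M[r,150:480].sum()>100]
    E=[(r,)+tuple(150+np.flatnonzero(M[r,150:480])[[0,-1]]) for r in rows]
    return np.array(E)
if __name__=="__main__":
    col=sys.argv[1]; im=camera("wrist"); cv2.imwrite("pics/lid.png",im[:,:,::-1]); E=lidpose(im,col); print(E[:6].tolist(),E[-3:].tolist())
    m=camera_model("wrist"); Mt=np.array(m["mount"])
    r=E[:,0]; w=E[:,2]-E[:,1]+1; dep=60*m["fx"]/w; yc=(r-m["cy"])/m["fy"]*dep
    x=(Mt[0,1]*yc+Mt[0,2]*dep)+Mt[0,3]*1000; z=(Mt[2,1]*yc+Mt[2,2]*dep)+Mt[2,3]*1000
    print(np.c_[r,w,x,z][::4]); p=np.polyfit(x[3:],z[3:],1); print("slope",p)
    o=ctrl.get_obs(); print(o["tcp_pos"],o["tcp_rot"],o["force"],o["time_s"])
E
python3 lid.py red; python3 - <<'E'
from h import *
# side view of the case: scene camera crop
im=camera("scene"); cv2.imwrite("pics/s4.png",cv2.resize(im[80:260,340:560,::-1],(770,630))[:600])
im=camera("top"); t=model("top")
g=cv2.cvtColor(im,cv2.COLOR_RGB2GRAY)[215:275,140:290]
a=cv2.imread("pics/s4.png"); b=cv2.imread("pics/lid.png")
cv2.imwrite("pics/m4.png",np.hstack([cv2.resize(a,(420,330)),cv2.resize(b,(380,330))]))
E
```

```text
[[112, 232, 387], [116, 227, 408], [120, 226, 409], [124, 226, 410], [128, 226, 410], [132, 226, 410]] [[280, 221, 416], [284, 221, 412], [288, 217, 420]]
[[112.     156.      61.0389   8.5708]
 [128.     185.      57.194  -14.9007]
 [144.     185.      52.2042 -16.3252]
 [160.     186.      47.3279 -18.3644]
 [176.     186.      42.3649 -19.7813]
 [192.     188.      37.7311 -22.3777]
 [208.     187.      32.6309 -23.2003]
 [224.     189.      28.1246 -25.7468]
 [240.     191.      23.7126 -28.24  ]
 [256.     194.      19.6444 -31.2041]
 [272.     197.      15.7001 -34.0779]
 [288.     204.      12.9814 -38.7324]]
slope [  0.4332 -38.6992]
[0.463  0.3536 0.1497] [-1.9343 -2.1467 -0.3098] [ 0.2951  0.1052 -4.5016] 13.95
```

View pics/m4.png

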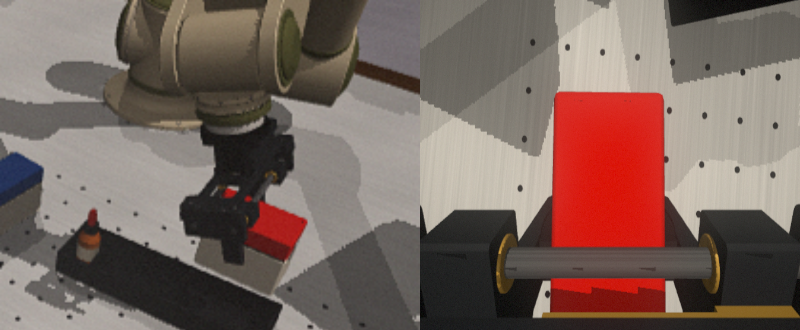

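The scene crop shows the case nearly level over cell0, with the lid edge almost parallel to the crate. The in-grip tilt is about 0.36 rad and the case is centred on the TCP along x. I shift 4 mm in +y and lower.

>>> {"fn": "jog_arm", "kwargs": {"rotation": [[0,0.04,0],[0,0,0],[0,0,0],[0,0,0],[0,0,0],[0,0,0]], "travel": [[0,0,0],[0.37,0,0.14],[-1.41,0,3.75],[-1.41,0,3.75],[-0.2,0,0.5],[0,0,0]], "jaw": [5,5,5,5,5,5]}}

```text
time_s: 14.8
tcp_pos: [0.4628, 0.3574, 0.0641]
tcp_rot: [-1.911, -2.12, -0.347]
force: [0.2, 0.0, -3.2]
finger_gap: 0.0595
finger_force: 30.0
```

No contact so far and the underside should be about 9 mm up. I continue down.

>>> {"fn": "jog_arm", "kwargs": {"rotation": [[0,0,0],[0,0,0],[0,0,0]], "travel": [[-0.14,0,0.36],[-0.04,0,0.1],[0,0,0]], "jaw": [5,5,5]}}

```text
time_s: 15.18
tcp_pos: [0.4632, 0.3568, 0.0605]
tcp_rot: [-1.912, -2.121, -0.349]
force: [-0.8, -10.4, 8.4]
finger_gap: 0.0598
finger_force: 30.0
```

>>> {"fn": "jog_arm", "kwargs": {"rotation": [[0,0,0],[0,0,0],[0,0,0],[0,0,0],[0,0,0],[0,-0.18,0],[0,-0.18,0],[0,0,0]], "travel": [[0,0,0],[0,0,0],[0,0,0],[1.4,0,-3.7],[1.4,0,-3.7],[0,0,0],[0,0,0],[0,0,-2]], "jaw": [8.8,8.8,8.8,8.8,8.8,8.8,8.8,8.8]}}

```text
time_s: 16.18
tcp_pos: [0.4616, 0.3586, 0.1577]
tcp_rot: [2.1, 2.335, -0.005]
force: [0.2, -0.5, -0.5]
finger_gap: 0.0877
finger_force: 0.0
```

```bash
python3 - <<'E'
from h import *
im=camera("wrist"); m=model("wrist"); cv2.imwrite("pics/w5.png",im[:,:,::-1])
for b in blobs(im,"red",600): print(len(b),b.min(0),b.max(0),*rect(back(m,b,.088)))
o=ctrl.get_obs(); print(o["tcp_pos"],o["tcp_rot"],o["q"],o["time_s"])
E
```

```text
15905 [261 146] [378 299] [0.4654 0.3479] [99.5811 68.7882] -1.4660308485282716
[0.4628 0.3587 0.1609] [2.1007 2.3339 0.0042] [ 0.4574  0.5192  1.343  -0.0004  1.2763  0.3524] 16.225
```

View pics/w5.png

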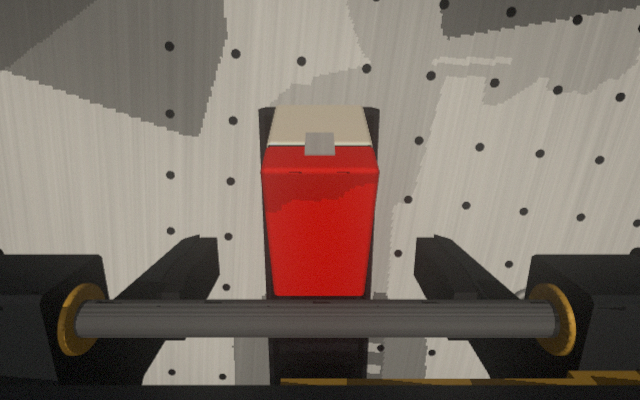

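The wrist view shows the red case leaning. Its far (+y) bottom edge sits on the crate's end-wall rim at rows 105–108, with the lid top from row 172 to row 297, so it tilts about 0.3 rad with the +y end up. I regrip it aligned with its tilt, lift, level and place again.

>>> {"fn": "jog_arm", "kwargs": {"rotation": [[0,0.15,0],[0,0.15,0],[0,0,0],[0,0,0],[0,0,0],[0,0,0],[0,0,0],[0,0,0],[0,0,0],[0,0,0]], "travel": [[0,0,0],[0,0,0],[-3.3,0.1,0],[0,0,3.5],[0,0,3.5],[0,0,1.5],[0,0,0],[0,0,0],[0,0,0],[0,0,0]], "jaw": [8.8,8.8,8.8,8.8,8.8,8.8,8.8,5,5,5]}}

```text
time_s: 17.48
tcp_pos: [0.4644, 0.3508, 0.0681]
tcp_rot: [-1.945, -2.157, -0.295]
force: [-3.3, -1.7, 2.1]
finger_gap: 0.0602
finger_force: 1.4
```

>>> {"fn": "jog_arm", "kwargs": {"rotation": [[0,0,0],[0,0,0],[0,0,0],[0,-0.15,0],[0,-0.15,0],[0,0,0],[0,0,0]], "travel": [[0,0,0],[1.2,0,-3.8],[1.2,0,-3.8],[0,0,0],[0,0,0],[0,0,0],[0,0,0]], "jaw": [5,5,5,5,5,5,5]}}

```text
time_s: 18.35
tcp_pos: [0.4639, 0.3511, 0.1465]
tcp_rot: [-2.102, -2.331, -0.0]
force: [-1.4, 0.2, -2.8]
finger_gap: 0.0601
finger_force: 30.0
```

```bash
python3 lid.py red; python3 - <<'E'
import cv2,numpy as np
from h import camera
b=cv2.imread("pics/lid.png"); a=camera("scene")[80:260,340:560,::-1]
cv2.imwrite("pics/m6.png",np.hstack([cv2.resize(a,(420,330)),cv2.resize(b,(380,330))]))
E
```

```text
[[140, 230, 403], [144, 225, 408], [148, 220, 413], [152, 215, 418], [156, 213, 420], [160, 212, 421]] [[280, 216, 428], [284, 212, 426], [288, 221, 422]]
[[140.     174.      52.5759  -8.0092]
 [156.     208.      50.7259 -29.4547]
 [172.     208.      46.2878 -30.7218]
 [188.     205.      41.4611 -30.5332]
 [204.     202.      36.491  -30.339 ]
 [220.     198.      31.184  -29.6272]
 [236.     195.      25.8773 -29.4121]
 [252.     194.      20.8997 -30.2446]
 [268.     202.      18.2114 -35.5575]
 [284.     215.      16.953  -42.5817]]
slope [  0.1736 -37.2393]
[0.4641 0.3508 0.1466] [-2.1033 -2.3304 -0.0002] [-0.4769 -0.1246 -3.3774] 18.4
```

View pics/m6.png

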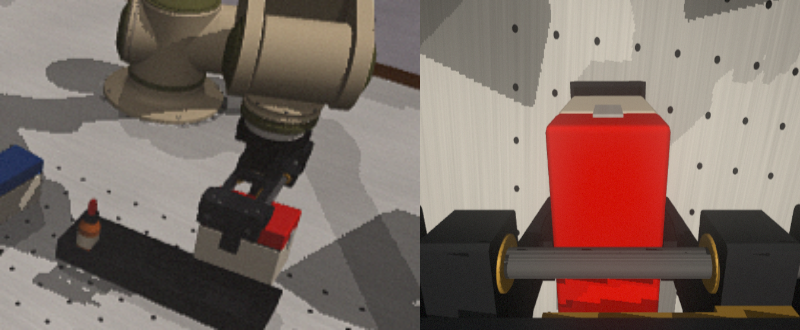

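The wrist view now shows the case level in the grip, with the lid plane flat at 30 mm above the TCP. The crate's end wall is at row about 99, so its outer face is at y≈0.416 and the cell0 centre at y≈0.354. I lower straight.

>>> {"fn": "jog_arm", "kwargs": {"rotation": [[0,0,0],[0,0,0],[0,0,0],[0,0,0],[0,0,0]], "travel": [[0.2,0,2],[0,0,3],[0,0,2],[0,0,1.2],[0,0,0]], "jaw": [5,5,5,5,5]}}

```text
time_s: 19.08
tcp_pos: [0.464, 0.3528, 0.0647]
tcp_rot: [-2.104, -2.331, 0.001]
force: [-0.1, 0.5, -2.7]
finger_gap: 0.0601
finger_force: 30.0
```

>>> {"fn": "jog_arm", "kwargs": {"rotation": [[0,0,0],[0,0,0],[0,0,0]], "travel": [[0,0,0.3],[0,0,0.2],[0,0,0]], "jaw": [5,5,5]}}

```text
time_s: 19.45
tcp_pos: [0.4641, 0.3534, 0.0604]
tcp_rot: [2.104, 2.333, 0.001]
force: [0.2, 0.0, -3.7]
finger_gap: 0.0598
finger_force: 30.0
```

>>> {"fn": "jog_arm", "kwargs": {"rotation": [[0,0,0],[0,0,0],[0,0,0]], "travel": [[0,0,0.2],[0,0,0.1],[0,0,0]], "jaw": [5,5,5]}}

```text
time_s: 19.82
tcp_pos: [0.4642, 0.3538, 0.0584]
tcp_rot: [2.104, 2.333, 0.003]
force: [-3.3, 0.4, 7.0]
finger_gap: 0.0598
finger_force: 30.0
```

>>> {"fn": "jog_arm", "kwargs": {"rotation": [[0,0,0],[0,0,0],[0,0,0],[0,0,0],[0,0,0],[0,0,0],[0,0,0],[0,0,0]], "travel": [[0,0,0],[0,0,0],[0,0,0],[0,0,-1],[0,0,-4],[0,0,-5],[0,0,0],[0,0,0]], "jaw": [8.8,8.8,8.8,8.8,8.8,8.8,8.8,8.8]}}

```text
time_s: 20.82
tcp_pos: [0.4637, 0.3531, 0.1569]
tcp_rot: [-2.104, -2.333, 0.001]
force: [0.5, 1.2, -0.1]
finger_gap: 0.0881
finger_force: 0.0
```

```bash
python3 - <<'E'
from h import *
im=camera("wrist"); m=model("wrist"); cv2.imwrite("pics/w7.png",im[:,:,::-1])
M=mask(im,"red")
for r in range(140,296,12): 
    c=np.flatnonzero(M[r,180:460])+180
    if len(c)>40: print(r,c[0],c[-1],c[-1]-c[0]+1)
for b in blobs(im,"red",600): print(len(b),b.min(0),b.max(0),*rect(back(m,b,.088)))
o=ctrl.get_obs(); print(o["tcp_pos"],o["tcp_rot"],o["q"],o["time_s"])
plan(np.array([.5747,-.1421,.17]),.302-np.pi/2)
E
```

```text
140 265 370 106
152 265 370 106
164 266 373 108
176 266 369 104
188 266 368 103
200 267 368 102
212 267 370 104
224 267 368 102
236 268 367 100
248 268 365 98
260 269 365 97
272 270 364 95
284 287 361 75
18006 [264 111] [371 298] [0.4636 0.3537] [115.782  61.681] -1.4677051279713336
[0.4636 0.353  0.1563] [-2.1037 -2.3322  0.0028] [0.4478 0.5212 1.3544 0.     1.2679 0.3449] 20.875
rot [-0.0011  0.0018  1.3717] travel cm: old axes [-50.3943   5.9661  -1.3527] new axes [-4.1149 50.5786 -1.3738]
```

View pics/w7.png

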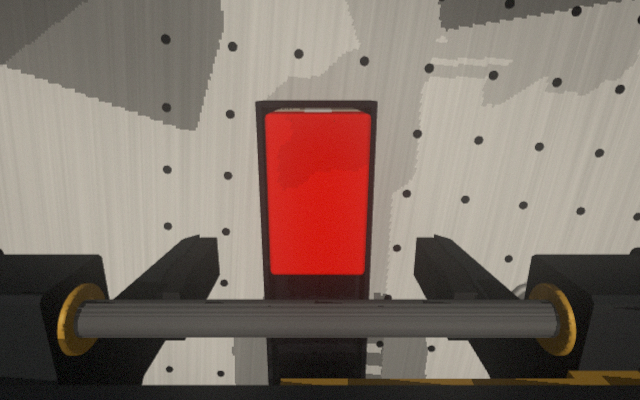

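The wrist view shows the red case standing level in cell0: lid rows 111–274, columns 265–370, even margins, measured centre (0.4636, 0.3537). Next is yellow.

>>> {"fn": "jog_arm", "kwargs": {"rotation": [[0,0,0],[0,0,0],[0,0,0],[0,0,0],[0,0,0],[0,0,0],[0,0,0],[0,0,0],[0,0,0],[0,0,0],[0,0,0.17],[0,0,0.17]], "travel": [[-5,0.6,-0.4],[-5,0.6,-0.4],[-5,0.6,-0.4],[-5,0.6,0],[-5,0.6,0],[-5,0.6,0],[-5,0.6,0],[-5,0.6,0],[-5,0.6,0],[-5.4,0.6,0],[0,0,0],[0,0,0]], "jaw": [8.8,8.8,8.8,8.8,8.8,8.8,8.8,8.8,8.8,8.8,8.8,8.8]}}

```text
time_s: 22.38
tcp_pos: [0.575, -0.1425, 0.1674]
tcp_rot: [-2.473, -1.933, 0.002]
force: [-1.0, -0.1, 0.4]
finger_gap: 0.0878
finger_force: 0.0
```

>>> {"fn": "jog_arm", "kwargs": {"rotation": [[0,0,0.17],[0,0,0.17],[0,0,0.17],[0,0,0.17],[0,0,0.17],[0,0,0.17],[0,0,0.011],[0,0,0]], "travel": [[0,0,0],[0,0,0],[0,0,0],[0,0,0],[0,0,0],[0,0,0],[0,0,0],[0,0,0]], "jaw": [8.8,8.8,8.8,8.8,8.8,8.8,8.8,8.8]}}

```text
time_s: 23.38
tcp_pos: [0.5753, -0.1418, 0.1685]
tcp_rot: [-3.104, -0.478, 0.002]
force: [-0.1, -0.2, 0.8]
finger_gap: 0.0877
finger_force: 0.0
```

```bash
cat > near.py <<'E'
import sys
from h import *
col=sys.argv[1]; im=camera("wrist"); m=model("wrist"); cv2.imwrite(f"pics/n_{col}.png",im[:,:,::-1])
for b in blobs(im,col,3000):
    c,s,a=rect(back(m,b,.084)); print(len(b),b.min(0),b.max(0),c,s,a); plan(np.r_[c,.055],a-np.pi/2)
o=ctrl.get_obs(); print(o["tcp_pos"],o["time_s"])
E
python3 near.py yellow
```

```text
14063 [269 122] [367 273] [ 0.5787 -0.1438] [99.7958 60.006 ] 0.3052970641995225
rot [-0.0007  0.0007  0.0001] travel cm: old axes [ 0.2602  0.2968 11.3664] new axes [ 0.2521  0.2893 11.3668]
[ 0.5754 -0.1418  0.1687] 23.425
```

>>> {"fn": "jog_arm", "kwargs": {"rotation": [[0,0,0],[0,0,0],[0,0,0],[0,0,0],[0,0,0],[0,0,0],[0,0,0],[0,0,0],[0,0,0]], "travel": [[0.25,0.3,3.4],[0,0,4],[0,0,3],[0,0,1],[0,0,0],[0,0,0],[0,0,0],[0,0,0],[0,0,0]], "jaw": [8.8,8.8,8.8,8.8,8.8,5,5,5,5]}}

```text
time_s: 24.55
tcp_pos: [0.5789, -0.1437, 0.0558]
tcp_rot: [-3.105, -0.474, -0.001]
force: [-2.1, 4.0, 6.9]
finger_gap: 0.0598
finger_force: 30.0
```

>>> {"fn": "jog_arm", "kwargs": {"rotation": [[0,0,0],[0,0,0],[0,0,0],[0,0,0],[0,0,0],[0,0,0],[0,0,0],[0,0,0],[0,0,0],[0,0,0],[0,0,0],[0,0,0]], "travel": [[0,0,-4],[0,0,-4],[0,0,-4],[0,0,0],[4.5,0,0],[4.5,0,0],[0,0,0],[0,0,0],[-4.5,0,0],[-4.5,0,0],[0,0,0],[0,0,0]], "jaw": [5,5,5,5,5,5,5,5,5,5,5,5]}}

```text
time_s: 26.05
tcp_pos: [0.5786, -0.1443, 0.1752]
tcp_rot: [3.106, 0.472, 0.001]
force: [0.9, -0.6, -3.4]
finger_gap: 0.0597
finger_force: 30.0
```

>>> {"fn": "jog_arm", "kwargs": {"rotation": [[0,0.15,0],[0,0.15,0],[0,0,0],[0,0,0],[0,0,0],[0,-0.15,0],[0,-0.15,0],[0,0,0],[0,0,0],[0,0,0]], "travel": [[0,0,0],[0,0,0],[0,0,0],[0,0,0],[0,0,0],[0,0,0],[0,0,0],[0,0,0],[0,0,0],[0,0,0]], "jaw": [5,5,5,5,5,5,5,5,5,5]}}

```text
time_s: 27.3
tcp_pos: [0.5784, -0.1442, 0.1752]
tcp_rot: [-3.105, -0.473, -0.002]
force: [0.5, 0.2, -2.7]
finger_gap: 0.0601
finger_force: 30.0
```

```bash
python3 mom.py
```

```text
F [-0.1853 -0.1645  3.1823] [0.481  0.5097 0.7419] M [ 0.0059 -0.0165  0.0168] [0.0218 0.0282 0.0201] 27.6 [ 0.5787 -0.1441  0.1753]
```

>>> {"fn": "jog_arm", "kwargs": {"rotation": [[0,-0.15,0],[0,-0.15,0],[0,0,0],[0,0,0],[0,0,0],[0,0.15,0],[0,0.15,0],[0,0,0],[0,0,0],[0,0,0]], "travel": [[0,0,0],[0,0,0],[0,0,0],[0,0,0],[0,0,0],[0,0,0],[0,0,0],[0,0,0],[0,0,0],[0,0,0]], "jaw": [5,5,5,5,5,5,5,5,5,5]}}

```text
time_s: 28.85
tcp_pos: [0.5792, -0.1438, 0.1749]
tcp_rot: [3.105, 0.475, -0.002]
force: [-0.7, 0.1, -2.9]
finger_gap: 0.0596
finger_force: 30.0
```

```bash
python3 mom.py; python3 - <<'E'
from h import *
print(ctrl.get_obs()["q"]); plan(np.array([.476,.234,.175]),.1035)
E
```

```text
F [0.0521 0.5009 3.0401] [0.6285 0.355  0.3213] M [ 0.0119 -0.0066  0.0008] [0.013  0.0442 0.0311] 29.15 [ 0.5789 -0.1439  0.175 ]
[-0.4418  0.5245  1.2878 -0.0002  1.3297  0.826 ]
rot [-0.0005  0.0003 -1.3712] travel cm: old axes [  1.455  -39.1364   0.0056] new axes [38.648  -6.3328 -0.0009]
```

Level readings show no shift for yellow, but a ball still rolling would average out. I measure with the case held tilted, where gravity pins the ball at one end.

>>> {"fn": "jog_arm", "kwargs": {"rotation": [[0,0.15,0],[0,0.15,0],[0,0,0],[0,0,0],[0,0,0],[0,0,0],[0,0,0]], "travel": [[0,0,0],[0,0,0],[0,0,0],[0,0,0],[0,0,0],[0,0,0],[0,0,0]], "jaw": [5,5,5,5,5,5,5]}}

```text
time_s: 30.02
tcp_pos: [0.579, -0.1438, 0.1751]
tcp_rot: [-3.027, -0.463, -0.457]
force: [0.2, -0.2, -3.3]
finger_gap: 0.06
finger_force: 30.0
```

```bash
python3 mom.py
```

```text
F [-0.8454 -0.3345  2.974 ] [0.317  0.3774 0.336 ] M [ 0.0124 -0.2971  0.0075] [0.0168 0.0404 0.0251] 30.325 [ 0.5788 -0.144   0.1752]
```

>>> {"fn": "jog_arm", "kwargs": {"rotation": [[0,-0.15,0],[0,-0.15,0],[0,-0.15,0],[0,-0.15,0],[0,0,0],[0,0,0],[0,0,0],[0,0,0],[0,0,0]], "travel": [[0,0,0],[0,0,0],[0,0,0],[0,0,0],[0,0,0],[0,0,0],[0,0,0],[0,0,0],[0,0,0]], "jaw": [5,5,5,5,5,5,5,5,5]}}

```text
time_s: 31.45
tcp_pos: [0.5787, -0.1441, 0.1754]
tcp_rot: [3.028, 0.461, -0.456]
force: [0.6, 0.6, -3.0]
finger_gap: 0.0596
finger_force: 30.0
```

```bash
python3 mom.py
```

```text
F [ 0.9751 -0.0581  2.5376] [0.5035 0.3787 0.3499] M [0.0283 0.3074 0.0061] [0.0122 0.0396 0.0186] 31.75 [ 0.5788 -0.144   0.1751]
```

>>> {"fn": "jog_arm", "kwargs": {"rotation": [[0,0.1,0],[0,0.1,0],[0,0.05,0],[0,0,0],[0,0,0],[0,0,0]], "travel": [[0,0,0],[0,0,0],[0,0,0],[0,0,0],[0,0,0],[0,0,0]], "jaw": [5,5,5,5,5,5]}}

```text
time_s: 32.5
tcp_pos: [0.579, -0.1438, 0.1749]
tcp_rot: [3.097, 0.473, -0.079]
force: [0.3, -0.3, -3.6]
finger_gap: 0.0601
finger_force: 30.0
```

```bash
sed -i 's/range(6)/range(int(sys.argv[1]) if len(sys.argv)>1 else 6)/; 1i import sys' mom.py; sed -i 's/camera("wrist"); o=/camera("wrist"); o=/' mom.py; python3 mom.py 14; python3 - <<'E'
from h import *
P,R=tcp(); print("tilt",np.arcsin(R.as_matrix()[2,0]))
E
```

```text
F [-0.0875 -0.2711  3.2168] [0.5916 0.4797 0.5258] M [ 0.0005  0.0521 -0.0133] [0.0327 0.0396 0.0222] 33.2 [ 0.5788 -0.144   0.1752]
tilt -0.04995539163481873
```

Held at 0.05 rad, the moment is 0.052. A fixed load predicts 0.051 and a loose ball 0.016, so yellow is quiet. I take it to cell1.

>>> {"fn": "jog_arm", "kwargs": {"rotation": [[0,0.05,0],[0,0,-0.17],[0,0,-0.17],[0,0,-0.17],[0,0,-0.17],[0,0,-0.17],[0,0,-0.17],[0,0,-0.17],[0,0,-0.18]], "travel": [[0,0,0],[0,0,0],[0,0,0],[0,0,0],[0,0,0],[0,0,0],[0,0,0],[0,0,0],[0,0,0]], "jaw": [5,5,5,5,5,5,5,5,5]}}

```text
time_s: 34.33
tcp_pos: [0.5788, -0.144, 0.1752]
tcp_rot: [-2.098, -2.338, 0.0]
force: [-0.4, -0.6, -3.4]
finger_gap: 0.0601
finger_force: 30.0
```

>>> {"fn": "jog_arm", "kwargs": {"rotation": [[0,0,0],[0,0,0],[0,0,0],[0,0,0],[0,0,0],[0,0,0],[0,0,0],[0,0,0],[0,0,0],[0,0,0]], "travel": [[4.8,-0.8,0],[4.8,-0.8,0],[4.8,-0.8,0],[4.8,-0.8,0],[4.8,-0.8,0],[4.8,-0.8,0],[4.8,-0.8,0],[5.05,-0.7,0],[0,0,0],[0,0,0]], "jaw": [5,5,5,5,5,5,5,5,5,5]}}

```text
time_s: 35.58
tcp_pos: [0.4769, 0.2339, 0.1752]
tcp_rot: [2.105, 2.332, -0.0]
force: [-0.8, 0.0, -2.7]
finger_gap: 0.0599
finger_force: 30.0
```

```bash
python3 lid.py yellow; python3 - <<'E'
from h import *
plan(np.array([.476,.234,.0585]),.1035)
E
```

```text
[[156, 237, 395], [160, 231, 401], [164, 226, 406], [168, 222, 411], [172, 220, 413], [176, 219, 413]] [[280, 219, 421], [284, 151, 479], [288, 150, 477]]
[[156.     159.      45.277    1.9822]
 [172.     194.      44.692  -23.4492]
 [188.     193.      39.7861 -24.2551]
 [204.     191.      34.6533 -24.5124]
 [220.     189.      29.4118 -24.7752]
 [236.     186.      23.8199 -24.4714]
 [252.     192.      20.4054 -29.1871]
 [268.     208.      19.6599 -38.3206]
 [284.     329.      34.783  -73.3732]]
slope [  0.2568 -38.1826]
[0.4771 0.2334 0.1752] [ 2.1059  2.3309 -0.0001] [ 0.2341 -0.9869 -2.691 ] 35.625
rot [ 0.0002  0.0003 -0.0022] travel cm: old axes [ 0.0713 -0.1034 11.6709] new axes [ 0.0681 -0.1014 11.6709]
```

The case is level in the grip, but its centre sits about 5 mm behind the TCP along x, the same bias that caught the red case. I correct by +0.6 cm and lower.

>>> {"fn": "jog_arm", "kwargs": {"rotation": [[0,0,0],[0,0,0],[0,0,0],[0,0,0],[0,0,0],[0,0,0]], "travel": [[0.6,-0.1,0],[0,0,4],[0,0,3.5],[0,0,2],[0,0,1.3],[0,0,0]], "jaw": [5,5,5,5,5,5]}}

```text
time_s: 36.38
tcp_pos: [0.4752, 0.2397, 0.0668]
tcp_rot: [-2.106, -2.331, 0.001]
force: [-0.7, -0.7, -2.9]
finger_gap: 0.0598
finger_force: 30.0
```

>>> {"fn": "jog_arm", "kwargs": {"rotation": [[0,0,0],[0,0,0],[0,0,0]], "travel": [[0,0,0.4],[0,0,0.25],[0,0,0]], "jaw": [5,5,5]}}

```text
time_s: 36.75
tcp_pos: [0.4752, 0.24, 0.0608]
tcp_rot: [2.105, 2.332, 0.0]
force: [-0.3, 0.1, -2.4]
finger_gap: 0.0595
finger_force: 30.0
```

>>> {"fn": "jog_arm", "kwargs": {"rotation": [[0,0,0],[0,0,0]], "travel": [[0,0,0.2],[0,0,0]], "jaw": [5,5]}}

```text
time_s: 37.0
tcp_pos: [0.4754, 0.24, 0.0598]
tcp_rot: [2.105, 2.331, 0.002]
force: [-1.7, -1.1, 7.2]
finger_gap: 0.0598
finger_force: 30.0
```

>>> {"fn": "jog_arm", "kwargs": {"rotation": [[0,0,0],[0,0,0],[0,0,0],[0,0,0],[0,0,0],[0,0,0],[0,0,0]], "travel": [[0,0,0],[0,0,0],[0,0,0],[0,0,-1],[0,0,-4],[0,0,-5],[0,0,-0.7]], "jaw": [8.8,8.8,8.8,8.8,8.8,8.8,8.8]}}

```text
time_s: 37.88
tcp_pos: [0.4763, 0.2403, 0.1693]
tcp_rot: [2.103, 2.329, 0.009]
force: [0.4, -0.4, -0.9]
finger_gap: 0.0881
finger_force: 0.0
```

```bash
python3 - <<'E'
from h import *
im=camera("wrist"); m=model("wrist"); cv2.imwrite("pics/w8.png",im[:,:,::-1])
for c in ("yellow","red"):
  M=mask(im,c)
  for r in range(0,296,10): 
    k=np.flatnonzero(M[r,180:460])+180
    if len(k)>50: print(c,r,k[0],k[-1],k[-1]-k[0]+1)
  for b in blobs(im,c,600): print(c,len(b),b.min(0),b.max(0),*rect(back(m,b,.088)))
o=ctrl.get_obs(); print(o["tcp_pos"],o["q"],o["time_s"])
plan(np.array([.479,-.0045,.17]),-.1004-np.pi/2)
E
```

```text
yellow 130 266 365 100
yellow 140 264 364 101
yellow 150 264 365 102
yellow 160 265 363 99
yellow 170 265 364 100
yellow 180 266 367 102
yellow 190 266 362 97
yellow 200 266 363 98
yellow 210 267 363 97
yellow 220 267 362 96
yellow 230 267 361 95
yellow 240 267 361 95
yellow 250 268 360 93
yellow 260 269 359 91
yellow 270 269 359 91
yellow 280 269 359 91
yellow 15077 [263 125] [367 298] [0.476  0.2328] [114.6648  62.6464] -1.4656629827579475
yellow 1190 [ 56 283] [ 99 355] [0.3211 0.1429] [61.3899 27.2196] 1.45023888583059
yellow 825 [538 287] [576 355] [0.6523 0.1738] [53.619  26.5584] -1.526918983491619
yellow 1062 [527 370] [639 385] [0.6823 0.1305] [82.8632 13.2504] 0.08621279955918348
red 0 259 369 111
red 10 258 371 114
red 20 260 369 110
red 30 260 369 110
red 40 260 368 109
red 50 261 368 108
red 60 261 367 107
red 70 262 366 105
red 80 262 366 105
red 9711 [257   0] [371  99] [0.4652 0.3299] [61.119  51.1124] 0.10317299948092007
[0.4758 0.2402 0.1682] [ 0.2452  0.4277  1.4847 -0.      1.2247  0.1431] 37.925
rot [ 0.0042  0.0026 -1.3682] travel cm: old axes [-24.3739  -2.1766  -0.2051] new axes [ -2.7701 -24.3138  -0.1796]
```

Yellow is seated level in cell1, with lid widths tapering from 100 to 91 px as red's did. Now blue.

>>> {"fn": "jog_arm", "kwargs": {"rotation": [[0,0,0],[0,0,0],[0,0,0],[0,0,0],[0,0,0],[0,0,-0.17],[0,0,-0.17],[0,0,-0.17],[0,0,-0.17],[0,0,-0.17],[0,0,-0.17],[0,0,-0.17]], "travel": [[-4.9,-0.44,0],[-4.9,-0.44,0],[-4.9,-0.44,0],[-4.9,-0.44,0],[-4.8,-0.42,0],[0,0,0],[0,0,0],[0,0,0],[0,0,0],[0,0,0],[0,0,0],[0,0,0]], "jaw": [8.8,8.8,8.8,8.8,8.8,8.8,8.8,8.8,8.8,8.8,8.8,8.8]}}

```text
time_s: 39.42
tcp_pos: [0.4778, -0.0049, 0.1645]
tcp_rot: [-0.427, -3.11, -0.0]
force: [0.6, -0.4, 0.1]
finger_gap: 0.0879
finger_force: 0.0
```

>>> {"fn": "jog_arm", "kwargs": {"rotation": [[0,0,-0.178],[0,0,0],[0,0,0]], "travel": [[0,0,0],[0,0,0],[0,0,0]], "jaw": [8.8,8.8,8.8]}}

```text
time_s: 39.8
tcp_pos: [0.4781, -0.0049, 0.1651]
tcp_rot: [-0.164, -3.136, -0.0]
force: [0.4, -0.1, -1.0]
finger_gap: 0.0879
finger_force: 0.0
```

```bash
python3 near.py blue
```

```text
14015 [271 128] [369 280] [ 0.4776 -0.0043] [99.5968 58.6148] -0.09009713652236151
rot [ 0.0001 -0.0008 -0.0135] travel cm: old axes [ 0.0534  0.0575 11.0299] new axes [ 0.061   0.0597 11.0299]
3487 [320 337] [433 378] [0.593  0.0239] [80.3093 34.8944] 1.4681419862586478
rot [-0.0005 -0.0007  1.5699] travel cm: old axes [-11.1294   4.0587  11.0218] new axes [ 4.0497 11.1248 11.0299]
[ 0.4782 -0.0049  0.1653] 39.85
```

>>> {"fn": "jog_arm", "kwargs": {"rotation": [[0,0,-0.013],[0,0,0],[0,0,0],[0,0,0],[0,0,0],[0,0,0],[0,0,0],[0,0,0],[0,0,0]], "travel": [[-0.4,0.05,3.0],[0,0,4],[0,0,3],[0,0,1],[0,0,0],[0,0,0],[0,0,0],[0,0,0],[0,0,0]], "jaw": [8.8,8.8,8.8,8.8,8.8,5,5,5,5]}}

```text
time_s: 40.98
tcp_pos: [0.4826, -0.0047, 0.0562]
tcp_rot: [0.138, 3.137, 0.0]
force: [-0.8, 2.7, 5.9]
finger_gap: 0.0598
finger_force: 30.0
```

>>> {"fn": "jog_arm", "kwargs": {"rotation": [[0,0,0],[0,0,0],[0,0,0],[0,0,0],[0,0,0],[0,0,0],[0,0,0],[0,0,0],[0,0,0],[0,0,0],[0,0,0],[0,0,0]], "travel": [[0,0,-4],[0,0,-4],[0,0,-4],[0,0,0],[-4.5,0,0],[-4.5,0,0],[0,0,0],[0,0,0],[4.5,0,0],[4.5,0,0],[0,0,0],[0,0,0]], "jaw": [5,5,5,5,5,5,5,5,5,5,5,5]}}

```text
time_s: 42.48
tcp_pos: [0.4824, -0.0049, 0.1758]
tcp_rot: [0.138, 3.138, -0.0]
force: [0.1, 0.6, -3.1]
finger_gap: 0.0599
finger_force: 30.0
```

>>> {"fn": "jog_arm", "kwargs": {"rotation": [[0,-0.15,0],[0,-0.15,0],[0,0,0],[0,0,0],[0,0,0],[0,0,0],[0,0,0],[0,0,0]], "travel": [[0,0,0],[0,0,0],[0,0,0],[0,0,0],[0,0,0],[0,0,0],[0,0,0],[0,0,0]], "jaw": [5,5,5,5,5,5,5,5]}}

```text
time_s: 43.48
tcp_pos: [0.4824, -0.0049, 0.1757]
tcp_rot: [0.125, 2.839, -0.019]
force: [-0.3, -0.3, -2.6]
finger_gap: 0.0598
finger_force: 30.0
```

```bash
python3 mom.py 6
```

```text
F [ 1.0365 -0.2958  2.7365] [0.6006 0.3971 0.4907] M [-0.0557  0.1147  0.0396] [0.0217 0.0298 0.0271] 43.775 [ 0.4824 -0.0049  0.1757]
```

>>> {"fn": "jog_arm", "kwargs": {"rotation": [[0,0.1,0],[0,0.1,0],[0,0.05,0],[0,0,0],[0,0,0],[0,0,0]], "travel": [[0,0,0],[0,0,0],[0,0,0],[0,0,0],[0,0,0],[0,0,0]], "jaw": [5,5,5,5,5,5]}}

```text
time_s: 44.52
tcp_pos: [0.4821, -0.0048, 0.1757]
tcp_rot: [0.136, 3.088, -0.003]
force: [-0.1, -0.7, -2.8]
finger_gap: 0.0598
finger_force: 30.0
```

```bash
python3 mom.py 14; python3 - <<'E'
from h import *
P,R=tcp(); print("tilt",np.arcsin(R.as_matrix()[2,0])); print(ctrl.get_obs()["q"]); plan(np.array([.6355,.030,.20]),-.09-np.pi/2)
E
```

```text
F [ 0.1665 -0.0857  2.9798] [0.4184 0.6302 0.4018] M [-0.0595 -0.1407  0.0108] [0.0278 0.0291 0.0221] 45.225 [ 0.4824 -0.0049  0.1757]
tilt -0.04997531423567133
[-0.2605  0.3221  1.637   0.0095  1.1333 -1.7474]
rot [0.     0.05   0.0022] travel cm: old axes [-15.0519   4.8186  -1.6851] new axes [-14.9381   4.8519  -2.4349]
```

The offset changes with tool yaw (sensor zero), so blue needs both sides.

>>> {"fn": "jog_arm", "kwargs": {"rotation": [[0,0.17,0],[0,0.18,0],[0,0,0],[0,0,0],[0,0,0],[0,0,0],[0,0,0],[0,0,0]], "travel": [[0,0,0],[0,0,0],[0,0,0],[0,0,0],[0,0,0],[0,0,0],[0,0,0],[0,0,0]], "jaw": [5,5,5,5,5,5,5,5]}}

```text
time_s: 46.22
tcp_pos: [0.4823, -0.0049, 0.1757]
tcp_rot: [-0.125, -2.839, -0.019]
force: [0.5, -0.1, -3.1]
finger_gap: 0.0598
finger_force: 30.0
```

```bash
python3 mom.py 6
```

```text
F [-1.0947 -0.1156  2.3588] [0.5596 0.5201 0.6298] M [-0.0552 -0.3846 -0.0144] [0.0148 0.0163 0.0376] 46.525 [ 0.4824 -0.0049  0.1756]
```

>>> {"fn": "jog_arm", "kwargs": {"rotation": [[0,-0.1,0],[0,-0.1,0],[0,-0.05,0],[0,0,0],[0,0,0],[0,0,0]], "travel": [[0,0,0],[0,0,0],[0,0,0],[0,0,0],[0,0,0],[0,0,0]], "jaw": [5,5,5,5,5,5]}}

```text
time_s: 47.28
tcp_pos: [0.4826, -0.0049, 0.1755]
tcp_rot: [-0.136, -3.088, -0.003]
force: [0.2, 0.5, -2.7]
finger_gap: 0.0597
finger_force: 30.0
```

```bash
python3 mom.py 14
```

```text
F [ 0.0491 -0.2119  2.9575] [0.3418 0.3787 0.3704] M [-0.0695 -0.157  -0.0076] [0.0319 0.0292 0.026 ] 47.975 [ 0.4824 -0.0049  0.1757]
```

Blue's held-tilt moments are ±0.250 at 0.3 rad and ±0.008 at 0.05 rad. That fits a loose ball (0.007 predicted), where a fixed load would give 0.042, so blue rattles. I take it to the mat.

>>> {"fn": "jog_arm", "kwargs": {"rotation": [[0,-0.05,0],[0,0,0],[0,0,0],[0,0,0],[0,0,0],[0,0,0],[0,0,0],[0,0,0],[0,0,0],[0,0,0],[0,0,0],[0,0,0]], "travel": [[0,0,0],[0,0,-1],[-3,1,-1],[-3,1,-0.5],[-3,1,-0.4],[-3,1,0],[-3,0.9,0],[0,0,0],[0,0,0],[0,0,0],[0,0,0],[0,0,0]], "jaw": [5,5,5,5,5,5,5,5,5,5,5,5]}}

```text
time_s: 49.48
tcp_pos: [0.6359, 0.0307, 0.2049]
tcp_rot: [0.138, 3.139, -0.0]
force: [-0.3, -0.7, -3.6]
finger_gap: 0.0598
finger_force: 30.0
```

>>> {"fn": "jog_arm", "kwargs": {"rotation": [[0,0,0],[0,0,0],[0,0,0],[0,0,0],[0,0,0],[0,0,0],[0,0,0],[0,0,0]], "travel": [[0,0,0],[0,0,0],[0,0,0],[0,0,0],[0,0,0],[0,0,0],[0,0,0],[0,0,0]], "jaw": [5,5,5,5,5,5,5,5]}}

```text
time_s: 50.48
tcp_pos: [0.6361, 0.0308, 0.2047]
tcp_rot: [0.138, 3.139, 0.0]
force: [0.4, 0.2, -3.0]
finger_gap: 0.0598
finger_force: 30.0
```

```bash
python3 lid.py blue; python3 - <<'E'
from h import *
P,R=tcp(); print("tilt",np.arcsin(R.as_matrix()[2,0]),ctrl.get_obs()["finger_force"])
a=cv2.imread("pics/lid.png"); b=camera("scene")[:,:,::-1][100:300,280:540]; cv2.imwrite("pics/fin.png",np.hstack([cv2.resize(a,(380,300)),cv2.resize(b,(390,300))]))
E
```

```text
[[148, 235, 395], [152, 227, 405], [156, 221, 411], [160, 219, 413], [164, 219, 414], [168, 219, 413]] [[280, 227, 405], [284, 227, 405], [288, 228, 405]]
[[148.     161.      50.6788   1.1634]
 [164.     196.      49.5103 -23.8575]
 [180.     193.      44.3993 -23.5455]
 [196.     191.      39.2913 -23.7903]
 [212.     189.      34.0752 -24.0403]
 [228.     186.      28.5229 -23.7196]
 [244.     185.      23.3046 -24.5565]
 [260.     182.      17.4528 -24.2372]
 [276.     180.      11.7332 -24.5047]]
slope [  0.0255 -24.7266]
[0.6361 0.0308 0.2046] [-0.1379 -3.1385  0.    ] [ 0.4009  0.0292 -2.4508] 50.525
tilt 4.45098744035578e-05 29.999695345759392
```

View pics/fin.png

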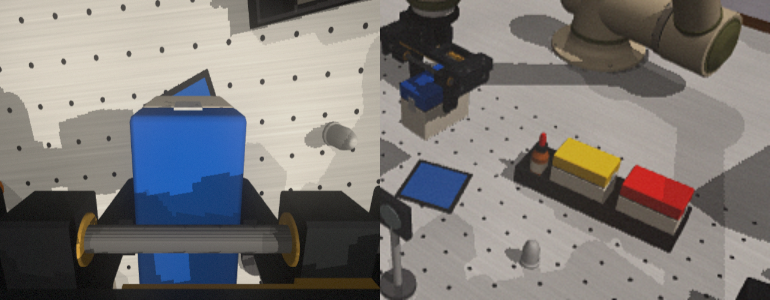

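The final view shows red and yellow standing in the crate with the bottle upright, and blue held level over the mat with its underside about 15 cm up. I hand in.

```bash
python3 -c "
from workcell import order
print(order.finish_job())"
```

```text
the job is handed in; nothing more can be done
None
```

Handed in at about 50 s: the blue case rattles by my wrist-moment readings and is held upright and still about 15 cm above the mat; the quiet red and yellow cases stand in cell0 and cell1 (red needed a second placing after it caught on the divider and then leaned on the end wall); the hand-in gave no verdict.

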